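# Lock the clean-out hatch of the carving bench's chip collector

### The arm

A 6-joint arm with a two-finger parallel gripper is mounted at the origin on the work surface. World frame = base frame: x ahead of the robot, y to its left, z up, the work surface at z = 0. Lengths are in m, angles in rad, forces in N, time in s.
With the tool pointing down it reaches from about 0.375 to 0.975 m from the base axis. Payload 3.8 kg.
Tool frame: the origin (TCP) lies at the very end of the fingers, on their centre line; the grasp point (between the pads) lies 19 mm behind it; z points along the fingers, y is the line along which they close (so a half turn about z gives the same grasp; the last joint's range is limited). The gripper opens to 85 mm and grips with 20 to 120 N. Pads are 22 mm wide; open, the fingers measure 114 mm over their backs; the gripper's body (76 mm by 85 mm) begins 54 mm behind the grasp point. The pads swing forward as they close: fully open they stand 13 mm farther back than shut.
Start: joints at [-0.037, 0.264, 1.604, -0, 1.274, -0.037], TCP at [0.675, -0, 0.231] pointing down, gripper open.
Joint ranges: [-2.63, 2.63], [-0.94, 2.18], [0.31, 2.57], [-1.31, 4.45], [0, 2.66], [-2.55, 2.55]. Speed limits (rad/s): [2.57, 2.57, 3.14, 3.14, 3.14, 3.14].

### API

Orientations are given as a rotation vector (axis times angle).
In Python, from workcell import monitor, viewer, workorder gives the robot as it stands.
- The arm moves only by the tool jog_arm, never from a script. Its argument "commands" is a list of rows, each an object with "travel": the shift along the tool's x, y, z in mm, a list of three; "rot": the turn, a rotation vector about the tool's x, y, z in degrees, a list of three; "claw": the closure in counts, from 0 (fully open) to 255 (shut). A call has exactly 5 rows; each row shifts and turns the commanded pose from where the row before left it, along the tool's axes as they then stand; what a row does not reach is not made up. A row lasts 1/10 s, in which the tool goes at most 50 mm and 8.59 degrees, less where a joint would pass 70% of its speed; a pose out of reach is approached as far as the arm can. A call is refused whole if a number of a shift passes 50 or a number of a turn 8.59, either way. A call with a gripper value outside its range is refused whole. The fingers move at their own pace and stop on an object; "force" is the grip in N (left out, the last holds). Time passes only in rows, so rows that do not move let the fingers close, or fill a call up. It gives the time, the measured TCP pose, the force, the opening and the grip force at its end, in the units of the state.
- monitor.read_state(): the state, without advancing time (a new reading comes with each control period).
- viewer.read_camera(name): name is "scene" or "side" or "wrist"; returns a dict with "color" (420x560x3 uint8, blue, green, red), "camera_matrix" (3x3 intrinsics, pixels), "R" (3x3) and "t" (3): a world point X has camera coordinates R X + t. Camera axes: x right, y down, z forward; pixel columns grow to the right and rows downward; lengths in m; the calibration is good to about 2 mm. A picture is of the moment at which its call begins. There is no depth.
- workorder.finish_job(): hands the job in; it is judged then, once.
The state is a dict: "time": time; "q": joint angles; "joint_vel": joint speeds; "joint_torque": joint torques, N m; "tool_pos": TCP position; "tcp_rot": TCP orientation; "wrist_force": force on the tool from outside, world axes, zero at the start; "torque": the same for the moment, N m; "width": opening from 0.0 (shut) to 1.0 (fully open); "grip_force": force on a finger pad.
Only numpy, scipy, OpenCV 4.12 (cv2) and the standard library are available. Lean on these libraries where they do the work, as an engineer would, in place of code of your own. Each camera call takes 0.05 s, during which the arm holds its last target. There are 200 camera calls.

### The job

The sprung hatch on top of the chip collector stands ajar. With the gripper's fingertips in the wide slot of its round quarter-turn fastener, press the hatch fully shut and, keeping it pressed, turn the fastener clockwise (seen from above) a full quarter turn to its stop so that the hatch stays locked down by itself. Lift nothing: do not raise the hatch, leave the tools and other things around it where they are, and finish clear of everything.

Things in the scene. Friction and masses are not known exactly. Their poses are not given: they have to be found in the camera images.
- collector: chip collector, a grey steel box fixed to the table, 353 mm (x) by 280 mm (y), 120 mm high, turned by up to 25 degrees. A plywood hatch fills its top but for a 78 mm steel deck along its +x end. Origin on the table surface, in the middle of its width, 170 mm from its front (-x) face; z up, x from the front towards the deck.
- hatch (a joint): opening angle of the hatch, rad: 0 fully shut, against a rigid stop; its front edge rises. A spring holds it ajar at about 0.12. Pressing it shut at the fastener takes about 6 N. Locked, it springs back up about 0.015 until the cam's tongue bears on its keeper, and stays. If the cam is turned while it is ajar, the tongue passes over the keeper and the hatch cannot shut until the cam is turned back.
- hatch_edge (a point): middle of the top front edge of the hatch, a plywood panel 250 x 226 x 10 mm hinged along the deck (collector x = +104 mm, z = 120 mm, about the collector's y). Shut, the panel's top is flush with the box's top, 120 mm above the table; ajar, this edge is about 30 mm higher.
- cam (a joint): turning angle of the fastener, rad: 0 unlocked, pi/2 locked, with hard stops at both; grows clockwise seen from above; starts at 0 to 0.3. Turning takes about 0.06 N m plus what a finger's friction on the slot floor adds; it stays where it is left. Its hidden tongue is under the keeper from about 1.0 on.
- slot (a point): centre of the slot's floor, on the turning axis; hatch shut, it is at collector x = -71, y = 0, z = 124 mm. Its x axis runs along the slot, y across it, z along the axis, out of the hatch. Unlocked (cam 0) the slot runs along the collector's x (front to back), the two x axes the same way; locked, along its y. Shut fingertips set off the centre turn the disc by sweeping an arc about the axis.
- slot_mouth (a point): point 16 mm above slot on the turning axis, level with the fastener's top. The fastener is a disc 116 mm across on the hatch: two raised aluminium half-moon cheeks with a straight slot between them, 44 mm wide, 16 mm deep, as long as the disc and open at both ends, black floor 4 mm above the plywood. Wide fingertips jam between the cheeks unless the hand turns along with the slot.
- gouge_narrow: carving gouge 230 mm long with a 24 mm wooden handle and a narrow 10 mm blade, lying on the table; origin at mid length on its underside, x towards the blade. To be left alone.
- gouge_wide: carving gouge 250 mm long with a 24 mm wooden handle and a 24 mm wide blade, lying on the table; origin at mid length on its underside, x towards the blade. To be left alone.
- mallet: dark wooden mallet lying on the table, head 110 x 75 x 75 mm, handle 26 mm thick and 140 mm long towards its -x; origin under the middle of the head. To be left alone.
- whetstone: grey stone 150 x 50 x 25 mm lying on the table; origin at the centre of its underside. To be left alone.
- wax_tin: round brass tin 56 mm across, 32 mm high, standing on the collector's rear deck; origin at the centre of its underside. To be left alone.
- rosette: small carved wooden flower 50 mm across, 20 mm high, on the collector's rear deck; origin at the centre of its underside. To be left alone.
- dust_brush: bench brush 200 mm long, 40 mm high, with wooden handle and grey bristles, lying on the table; origin on its underside, x towards the bristles. To be left alone.

How it is judged:
By the outcome, as a careful person would: the job done as asked, in the order asked, and still so for the second after the job is handed in, with the robot touching nothing.
It also fails if it takes over 38 s, if anything falls off the work surface, if the arm or the gripper's body presses on something with over 40 N, if the wrist force passes 120 N, or if a joint passes its speed limit or range.

## Working session

There is one attempt and no reset: what is moved stays moved. The work goes in short steps, Python scripts to look and compute and a tool call to move; the robot and the scene stay as the last step left them, time stands still between calls to the robot, and variables do not carry over. Pictures are saved under pics/ and viewed, at most 10 in all, crops included, and the job is handed in when it is done.

Besides the shell and the picture viewer there is one more tool, called after ">>>" as name(argument=value, ...), one argument or row to a line, values as JSON. jog_arm: Moves the arm, as the interface text tells. Its arguments: {"type":"object","properties":{"commands":{"type":"array","items":{"type":"object","properties":{"travel":{"type":"array","items":{"type":"number"}},"rot":{"type":"array","items":{"type":"number"}},"claw":{"type":"number"}}}},"force":{"type":"number"}},"required":["commands"]}

```bash
mkdir -p pics; cat > h.py <<'E'
import cv2,numpy as np
from workcell import monitor,viewer,workorder
def ray(c,uv,z):
    K,R,t=[np.array(c[k]) for k in("camera_matrix","R","t")]
    C=-R.T@t; d=R.T@np.linalg.solve(K,[uv[0],uv[1],1.]); return C+d*(z-C[2])/d[2]
def proj(c,X):
    K,R,t=[np.array(c[k]) for k in("camera_matrix","R","t")]
    p=K@(R@np.array(X)+t); return p[:2]/p[2]
E
python3 - <<'E'
from h import *
import pickle
cs={n:viewer.read_camera(n) for n in("scene","side","wrist")}
pickle.dump(cs,open("c0.pkl","wb"))
cv2.imwrite("pics/a.png",cs["scene"]["color"]);cv2.imwrite("pics/b.png",cs["side"]["color"]);cv2.imwrite("pics/c.png",cs["wrist"]["color"])
for n,c in cs.items(): print(n,(-np.array(c["R"]).T@c["t"]).round(3))
print(monitor.read_state())
E
```

```text
scene [1.444 0.182 1.26 ]
side [ 0.467 -0.952  0.827]
wrist [0.675 0.078 0.373]
{'time': 0.15, 'q': array([-3.69076117e-02,  2.64577597e-01,  1.60509781e+00, -8.58518377e-06,
        1.27368884e+00, -3.69231651e-02]), 'joint_vel': array([ 0.00062158, -0.00244246, -0.00518444,  0.00094956, -0.00034624,
        0.00107093]), 'joint_torque': array([-4.44535381e-04, -5.15905774e+01, -3.67958951e+01, -2.06692371e-04,
        8.09489022e-03,  2.50629785e-05]), 'tool_pos': array([6.74419051e-01, 1.16077798e-05, 2.30229453e-01]), 'tcp_rot': array([-2.22050706e+00, -2.22054719e+00,  1.90244384e-03]), 'wrist_force': array([ 0.95463086,  0.22923633, -0.6087747 ]), 'torque': array([-0.00437077, -0.01817457,  0.07243695]), 'grip_force': 0.0, 'width': 0.9962801940779233}
```

View pics/a.png

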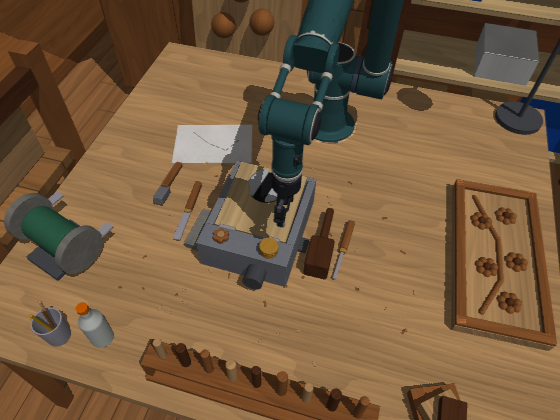

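View pics/b.png

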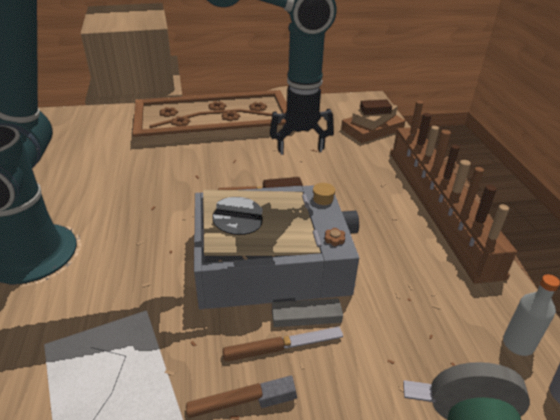

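View pics/c.png

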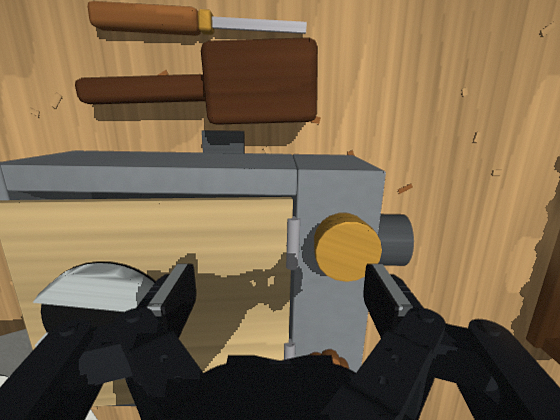

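The scene view shows the collector at about (258,225). The side view shows the disc at about (238,216) with its slot roughly along image x, and the wrist view shows the disc partly at the left, the tin at (348,245) and the mallet at (260,80). I'll enlarge two crops to pick out the corners.

```bash
python3 - <<'E'
from h import *
import pickle
cs=pickle.load(open("c0.pkl","rb"))
a=cv2.resize(cs["side"]["color"][175:310,180:370],None,fx=4,fy=4,interpolation=cv2.INTER_CUBIC)
cv2.imwrite("pics/d.png",a)
c=cs["side"]
for uv in [(238,213)]: print(ray(c,uv,.160))
E
```

```text
[ 0.5133375  -0.10890206  0.16      ]
```

View pics/d.png

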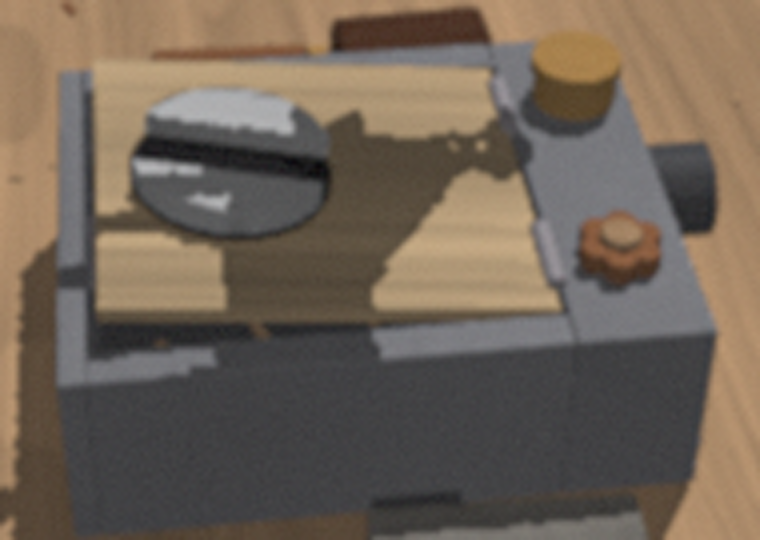

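The crop shows the box top's corners at (60,387), (714,332), (62,72) and about (612,42). The disc centre is about (231,160), and the slot runs from (138,148) to (328,170).

```bash
python3 - <<'E'
from h import *
import pickle
c=pickle.load(open("c0.pkl","rb"))["side"]
f=lambda u,v,z:ray(c,(180+(u+.5)/4-.5,175+(v+.5)/4-.5),z)
FR,RR,FL,RL=[f(*p,.12)[:2] for p in((60,387),(714,332),(62,72),(612,42))]
print(FR,RR,FL,RL)
n=np.linalg.norm
print("sizes",n(RR-FR),n(FL-FR),n(RL-FL),n(RL-RR))
d=RR-FR; yaw=np.arctan2(d[1],d[0]); e=FL-FR; y2=np.arctan2(-e[0],e[1]); print("yaw",np.degrees([yaw,y2]))
yy=yaw
ex=np.array([np.cos(yy),np.sin(yy)]);ey=np.array([-ex[1],ex[0]])
mid=(FR+RR+FL+RL)/4; o=mid-ex*.0065; print("origin",o,"slot shut",o-.071*ex, "mouth ajar z~.16", o-.071*ex)
print("disc",f(231,160,.16))
a,b=f(138,148,.148),f(328,170,.148); print("slot dir",np.degrees(np.arctan2(*(b-a)[1::-1])))
E
```

```text
[ 0.41144421 -0.24048675] [ 0.75902457 -0.24559026] [0.41555795 0.03836664] [0.76969609 0.02654558]
sizes 0.3476178317243303 0.27888372960249275 0.3543353768964314 0.2723449864327636
yaw [-0.84121071 -0.84518547]
origin [ 0.5824314  -0.10519577] slot shut [ 0.51143906 -0.10415339] mouth ajar z~.16 [ 0.51143906 -0.10415339]
disc [ 0.51146062 -0.1145943   0.16      ]
slot dir -17.85192196265409
```

Yaw is about -1°, the slot runs at about -18° (cam near 0.3), and the disc is near (0.511, -0.11). I'll move above it.

>>> jog_arm(
  commands=[
    {"travel": [-22, -33, -4], "rot": [0, 0, 0], "claw": 0},
    {"travel": [-22, -33, -4], "rot": [0, 0, 0], "claw": 0},
    {"travel": [-22, -33, -2], "rot": [0, 0, 0], "claw": 0},
    {"travel": [-22, -33, 0], "rot": [0, 0, 0], "claw": 0},
    {"travel": [-22, -31, 0], "rot": [0, 0, 0], "claw": 0},
  ],
)

```text
time: 0.65
tool_pos: [0.5103, -0.1106, 0.241]
tcp_rot: [-2.221, -2.222, 0.001]
wrist_force: [-0.3, 0.2, 0.5]
width: 1.003
grip_force: 0.0
```

>>> jog_arm(
  commands=[
    {"travel": [0, 0, 0], "rot": [0, 0, 6], "claw": 80},
    {"travel": [0, 0, 0], "rot": [0, 0, 6], "claw": 80},
    {"travel": [0, 0, 0], "rot": [0, 0, 6], "claw": 80},
    {"travel": [0, 0, 0], "rot": [0, 0, 0], "claw": 80},
    {"travel": [0, 0, 0], "rot": [0, 0, 0], "claw": 80},
  ],
)

```text
time: 1.15
tool_pos: [0.5118, -0.1099, 0.241]
tcp_rot: [-2.539, -1.85, 0.001]
wrist_force: [-0.3, -0.1, -0.9]
width: 0.687
grip_force: 0.0
```

```bash
python3 - <<'E'
from h import *
import pickle
c=viewer.read_camera("wrist");pickle.dump(c,open("c1.pkl","wb"));cv2.imwrite("pics/e.png",c["color"])
s=viewer.read_camera("side");pickle.dump(s,open("s1.pkl","wb"))
st=monitor.read_state();print({k:st[k] for k in("time","q","tool_pos","tcp_rot","width","wrist_force")})
p=st["tool_pos"];print(proj(c,p),proj(c,[p[0],p[1],.16]))
E
```

```text
{'time': 1.25, 'q': array([-2.59068418e-01, -3.01297190e-02,  1.91223657e+00,  8.89714102e-06,
        1.25981822e+00,  5.32376006e-02]), 'tool_pos': array([ 0.51194205, -0.1099144 ,  0.24110423]), 'tcp_rot': array([-2.53967930e+00, -1.84877772e+00,  3.18987052e-04]), 'width': 0.6803029365402973, 'wrist_force': array([ 0.24203584, -0.13260779,  0.29615285])}
[278.84037784 267.15523087] [278.99615942 218.73912533]
```

View pics/e.png

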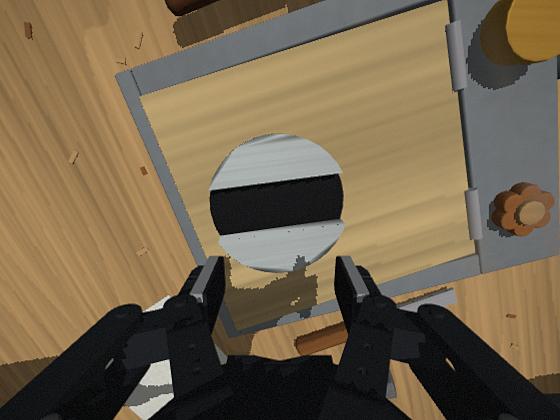

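The disc is centred near (277,203) px. Its slot edges run from (212,191) to (341,174) and from (220,238) to (343,220), which is a tilt of about 8° against the tool's y axis.

```bash
python3 - <<'E'
from h import *
import pickle
c=pickle.load(open("c1.pkl","rb"))
g=lambda u,v,z=.161:ray(c,(u,v),z)[:2]
print("centre",g(277,203),"diam",np.linalg.norm(g(209,203)-g(344,203)))
a=lambda p,q:np.degrees(np.arctan2(*(q-p)[::-1]))
print("slot",a(g(212,191),g(341,174)),a(g(220,238),g(343,220)))
u,l=(g(212,191)+g(341,174))/2,(g(220,238)+g(343,220))/2
print("mid",(u+l)/2,"w",np.linalg.norm(u-l))
R=cv2.Rodrigues(monitor.read_state()["tcp_rot"])[0]; d=np.append((g(277,203)),0)-monitor.read_state()["tool_pos"]; print("tool d mm",(R.T@d*1000)[:2],"y dir",a(np.zeros(2),R[:2,1]))
# box edges: front edge and hinge line for yaw
print("yaw front",a(g(125,75,.12),g(237,333,.12))+90, "rear-deck line",a(g(447,0,.12),g(480,270,.12)),"left rim",a(g(125,75,.12),g(445,-18,.12)))
for p in((125,75),(237,333)):print(g(*p,.12))
E
```

```text
centre [ 0.51460304 -0.09643866] diam 0.10777503052586412
slot -10.173767312640507 -8.903733435455852
mid [ 0.51484169 -0.09950923] w 0.03908807712404148
tool d mm [13.64370398 -1.52810507] y dir -17.893972907253428
yaw front -0.3391469041621775 rear-deck line -90.19362776895774 left rim -3.5200547596818983
[0.42458926 0.03618524]
[ 0.42298066 -0.23556957]
```

```bash
python3 - <<'E'
from h import *
import pickle
w=pickle.load(open("c1.pkl","rb"));s=pickle.load(open("c0.pkl","rb"))["side"]
# disc outline by mask in wrist: bright metal + black slot, ellipse fit of cheeks' hull
hsv=cv2.cvtColor(w["color"],cv2.COLOR_BGR2HSV);m=((hsv[...,1]<40)&(hsv[...,2]>130)).astype(np.uint8)
m[:125]=0;m[256:]=0;m[:,:200]=0;m[:,350:]=0
pts=cv2.findNonZero(m);h=cv2.convexHull(pts);el=cv2.fitEllipse(h);print("ellipse",el,pts.min((0,1)),pts.max((0,1)))
for z in(.14,.145,.15,.155,.16,.165):
    k=2*.058
    cw=ray(w,el[0],z)[:2]; r=ray(w,(el[0][0]+el[1][0]/2,el[0][1]),z)[:2]
    print(z,cw.round(4),ray(s,(180+231.5/4-.5,175+160.5/4-.5),z)[:2].round(4),"diam",2*np.linalg.norm(r-cw))
E
```

```text
ellipse ((277.609619140625, 202.35528564453125), (135.2665557861328, 143.17337036132812), 68.55921936035156) [209 134] [345 255]
0.14 [ 0.5133 -0.1017] [ 0.5128 -0.0895] diam 0.11806722448185779
0.145 [ 0.5137 -0.1004] [ 0.5125 -0.0958] diam 0.11564910659985296
0.15 [ 0.5142 -0.099 ] [ 0.5121 -0.102 ] diam 0.11323098871784854
0.155 [ 0.5147 -0.0977] [ 0.5118 -0.1083] diam 0.1108128708358439
0.16 [ 0.5151 -0.0963] [ 0.5115 -0.1146] diam 0.10839475295383927
0.165 [ 0.5156 -0.095 ] [ 0.5111 -0.1209] diam 0.10597663507183462
```

>>> jog_arm(
  commands=[
    {"travel": [0, 0, 0], "rot": [0, 0, -8.4], "claw": 80},
    {"travel": [11, -1, 15], "rot": [0, 0, 0], "claw": 80},
    {"travel": [0, 0, 25], "rot": [0, 0, 0], "claw": 80},
    {"travel": [0, 0, 18], "rot": [0, 0, 0], "claw": 80},
    {"travel": [0, 0, 0], "rot": [0, 0, 0], "claw": 80},
  ],
)

```text
time: 1.75
tool_pos: [0.5099, -0.0975, 0.1789]
tcp_rot: [-2.397, -2.021, 0.007]
wrist_force: [0.3, 0.5, 0.9]
width: 0.685
grip_force: 0.0
```

```bash
python3 - <<'E'
from h import *
c=viewer.read_camera("wrist");s=viewer.read_camera("side")
a=cv2.resize(s["color"][140:275,180:325],None,fx=4,fy=4,interpolation=cv2.INTER_CUBIC)[:,:580]
b=cv2.resize(c["color"][90:420,100:460],None,fx=.6,fy=.6,interpolation=cv2.INTER_AREA)
o=np.zeros((540,580+b.shape[1],3),np.uint8);o[:,:580]=a;o[:b.shape[0],580:]=b
cv2.imwrite("pics/f.png",o);print(o.shape)
st=monitor.read_state();print({k:st[k] for k in("time","tool_pos","tcp_rot","width","wrist_force")})
E
```

```text
(540, 796, 3)
{'time': 1.85, 'tool_pos': array([ 0.51233738, -0.0982725 ,  0.18237527]), 'tcp_rot': array([-2.39926480e+00, -2.02552675e+00,  1.51864836e-03]), 'width': 0.6885028528391809, 'wrist_force': array([-0.17676192, -0.51046873, -0.05832478])}
```

View pics/f.png

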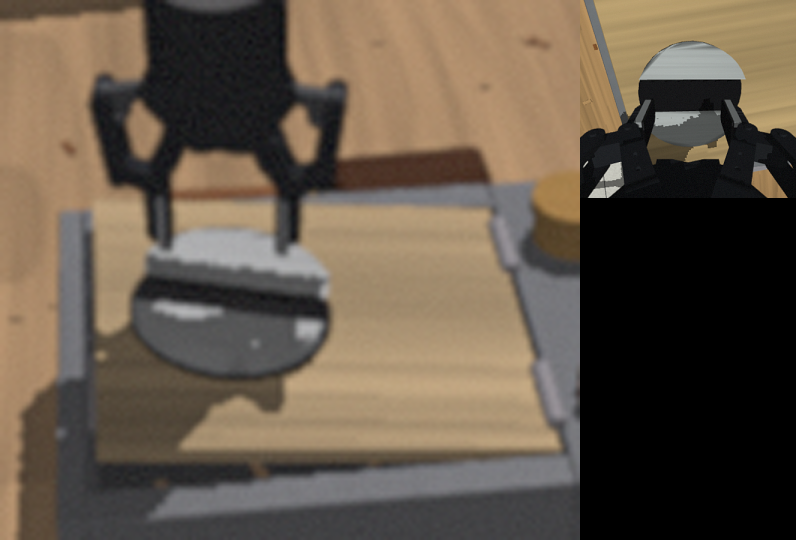

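Side crop: the fingertips at (165,247) and (283,252) hang just above the slot (dark band from (140,290) to (325,305)). In the wrist crop the slot lies parallel to the finger line, with its edges at rows 80 and 110. I'll do a quick numeric check of the lateral offset.

```bash
python3 - <<'E'
from h import *
c=viewer.read_camera("wrist");st=monitor.read_state();R=cv2.Rodrigues(st["tcp_rot"])[0]
g=cv2.cvtColor(c["color"],cv2.COLOR_BGR2GRAY)
for u in(225,255,285,315,335):
    col=g[150:340,u].astype(int);d=np.diff(cv2.blur(col.astype(np.float32),(1,3)).ravel())
    k=np.where(col<45)[0]+150; print(u,k.min() if len(k) else None, k[:60].max() if len(k) else None)
for z in(.15,.155,.16):
  for v in(223,273):print(z,v,(R.T@(ray(c,(283,v),z)-st["tool_pos"])*1000).round(1)[:2])
E
```

```text
225 221 272
255 221 271
285 221 271
315 220 270
335 220 279
0.15 223 [14.3  1.9]
0.15 273 [-21.8   2.1]
0.155 223 [16.1  1.9]
0.155 273 [-19.   2.]
0.16 223 [17.9  1.8]
0.16 273 [-16.2   1.9]
```

>>> jog_arm(
  commands=[
    {"travel": [-4, 0, 8], "rot": [0, 0, 0], "claw": 80},
    {"travel": [0, 0, 10], "rot": [0, 0, 0], "claw": 80},
    {"travel": [0, 0, 10], "rot": [0, 0, 0], "claw": 80},
    {"travel": [0, 0, 8], "rot": [0, 0, 0], "claw": 80},
    {"travel": [0, 0, 0], "rot": [0, 0, 0], "claw": 80},
  ],
)

```text
time: 2.4
tool_pos: [0.5107, -0.1027, 0.1452]
tcp_rot: [-2.398, -2.026, 0.003]
wrist_force: [-0.9, -1.6, 0.3]
width: 0.69
grip_force: 0.0
```

>>> jog_arm(
  commands=[
    {"travel": [0, 0, 4], "rot": [0, 0, 0], "claw": 80},
    {"travel": [0, 0, 4], "rot": [0, 0, 0], "claw": 80},
    {"travel": [0, 0, 3], "rot": [0, 0, 0], "claw": 80},
    {"travel": [0, 0, 3], "rot": [0, 0, 0], "claw": 80},
    {"travel": [0, 0, 0], "rot": [0, 0, 0], "claw": 80},
  ],
)

```text
time: 2.9
tool_pos: [0.5121, -0.103, 0.1331]
tcp_rot: [-2.399, -2.028, 0.0]
wrist_force: [-0.9, -0.2, 0.9]
width: 0.684
grip_force: 0.7
```

>>> jog_arm(
  commands=[
    {"travel": [0, 0, 2], "rot": [0, 0, 0], "claw": 80},
    {"travel": [0, 0, 2], "rot": [0, 0, 0], "claw": 80},
    {"travel": [0, 0, 2], "rot": [0, 0, 0], "claw": 80},
    {"travel": [0, 0, 0], "rot": [0, 0, 0], "claw": 80},
    {"travel": [0, 0, 0], "rot": [0, 0, 0], "claw": 80},
  ],
)

```text
time: 3.4
tool_pos: [0.5121, -0.103, 0.1273]
tcp_rot: [-2.399, -2.028, 0.0]
wrist_force: [-1.6, 0.6, 3.6]
width: 0.684
grip_force: 1.3
```

```bash
python3 - <<'E'
from h import *
c=viewer.read_camera("wrist");s=viewer.read_camera("side")
a=cv2.resize(s["color"][140:275,180:325],None,fx=4,fy=4,interpolation=cv2.INTER_CUBIC)[:,:580]
b=cv2.resize(c["color"][90:420,100:460],None,fx=.6,fy=.6,interpolation=cv2.INTER_AREA)
o=np.zeros((540,580+b.shape[1],3),np.uint8);o[:,:580]=a;o[:b.shape[0],580:]=b
cv2.imwrite("pics/g.png",o)
st=monitor.read_state();print({k:st[k] for k in("time","tool_pos","q","width","wrist_force")})
E
```

```text
{'time': 3.5, 'tool_pos': array([ 0.51206815, -0.10296759,  0.12730703]), 'q': array([-2.46031375e-01,  6.66942699e-02,  2.03454034e+00, -1.64088444e-04,
        1.04059743e+00, -7.84642343e-02]), 'width': 0.6873140437205166, 'wrist_force': array([-1.413412  , -1.1595299 ,  2.69477331])}
```

View pics/g.png

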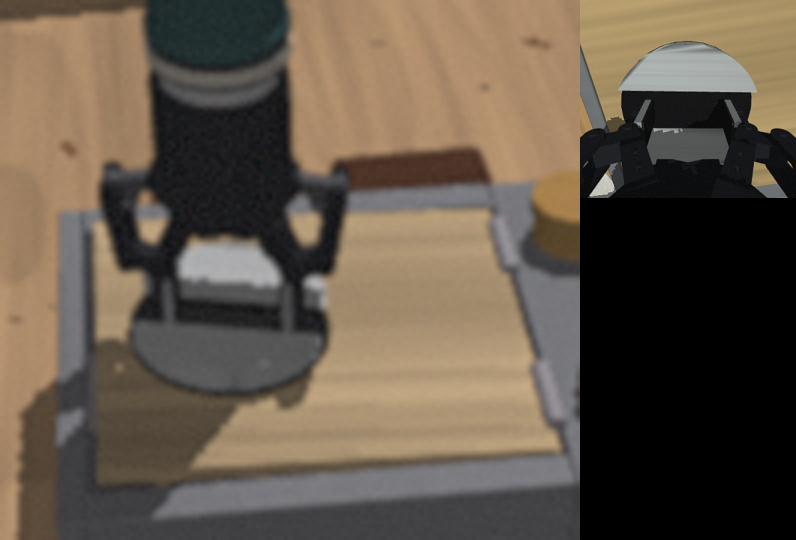

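The fingers stand in the slot at (165,320) and (288,330), and the hatch is already partly down with its front edge moved from row 460 to about 480. I'll keep pressing.

>>> jog_arm(
  commands=[
    {"travel": [0, 0, 2], "rot": [0, 0, 0], "claw": 80},
    {"travel": [0, 0, 2], "rot": [0, 0, 0], "claw": 80},
    {"travel": [0, 0, 2], "rot": [0, 0, 0], "claw": 80},
    {"travel": [0, 0, 0], "rot": [0, 0, 0], "claw": 80},
    {"travel": [0, 0, 0], "rot": [0, 0, 0], "claw": 80},
  ],
)

```text
time: 4.0
tool_pos: [0.5121, -0.1029, 0.1212]
tcp_rot: [-2.399, -2.028, 0.0]
wrist_force: [-2.1, -0.8, 3.5]
width: 0.687
grip_force: 1.9
```

>>> jog_arm(
  commands=[
    {"travel": [0, 0, 1.5], "rot": [0, 0, 0], "claw": 80},
    {"travel": [0, 0, 0], "rot": [0, 0, 0], "claw": 80},
    {"travel": [0, 0, 0], "rot": [0, 0, 0], "claw": 80},
    {"travel": [0, 0, 0], "rot": [0, 0, 0], "claw": 80},
    {"travel": [0, 0, 0], "rot": [0, 0, 0], "claw": 80},
  ],
)

```text
time: 4.5
tool_pos: [0.5121, -0.103, 0.1198]
tcp_rot: [-2.399, -2.028, 0.0]
wrist_force: [-2.3, -0.2, 3.0]
width: 0.682
grip_force: 2.1
```

>>> jog_arm(
  commands=[
    {"travel": [0, 0, 1], "rot": [0, 0, 0], "claw": 80},
    {"travel": [0, 0, 1], "rot": [0, 0, 0], "claw": 80},
    {"travel": [0, 0, 0], "rot": [0, 0, 0], "claw": 80},
    {"travel": [0, 0, 0], "rot": [0, 0, 0], "claw": 80},
    {"travel": [0, 0, 0], "rot": [0, 0, 0], "claw": 80},
  ],
)

```text
time: 5.0
tool_pos: [0.5122, -0.1029, 0.1191]
tcp_rot: [2.399, 2.028, 0.0]
wrist_force: [-6.1, 0.3, 13.0]
width: 0.687
grip_force: 6.1
```

>>> jog_arm(
  commands=[
    {"travel": [0, 0, 1], "rot": [0, 0, 0], "claw": 80},
    {"travel": [0, 0, 0.5], "rot": [0, 0, 0], "claw": 80},
    {"travel": [0, 0, 0], "rot": [0, 0, 0], "claw": 80},
    {"travel": [0, 0, 0], "rot": [0, 0, 0], "claw": 80},
    {"travel": [0, 0, 0], "rot": [0, 0, 0], "claw": 80},
  ],
)

```text
time: 5.5
tool_pos: [0.5123, -0.103, 0.119]
tcp_rot: [2.399, 2.028, 0.0]
wrist_force: [-9.5, 1.0, 19.9]
width: 0.687
grip_force: 10.1
```

The hatch is against its stop at about 20 N. Now I turn clockwise, which is + about the tool's z.

>>> jog_arm(
  commands=[
    {"travel": [0, 0, 0], "rot": [0, 0, 5], "claw": 80},
    {"travel": [0, 0, 0], "rot": [0, 0, 5], "claw": 80},
    {"travel": [0, 0, 0], "rot": [0, 0, 5], "claw": 80},
    {"travel": [0, 0, 0], "rot": [0, 0, 5], "claw": 80},
    {"travel": [0, 0, 0], "rot": [0, 0, 0], "claw": 80},
  ],
)

```text
time: 6.0
tool_pos: [0.5118, -0.1032, 0.119]
tcp_rot: [-2.717, -1.578, 0.001]
wrist_force: [-12.6, -0.2, 21.9]
width: 0.69
grip_force: 10.6
```

>>> jog_arm(
  commands=[
    {"travel": [0, 0, 0], "rot": [0, 0, 5], "claw": 80},
    {"travel": [0, 0, 0], "rot": [0, 0, 5], "claw": 80},
    {"travel": [0, 0, 0], "rot": [0, 0, 5], "claw": 80},
    {"travel": [0, 0, 0], "rot": [0, 0, 5], "claw": 80},
    {"travel": [0, 0, 0], "rot": [0, 0, 0], "claw": 80},
  ],
)

```text
time: 6.5
tool_pos: [0.5114, -0.1032, 0.1189]
tcp_rot: [-2.949, -1.082, 0.003]
wrist_force: [-12.7, 0.7, 22.2]
width: 0.686
grip_force: 11.2
```

```bash
cat > st.py <<'E'
from h import *
st=monitor.read_state();R=cv2.Rodrigues(st["tcp_rot"])[0]
print({k:np.round(st[k],3) for k in("time","tool_pos","q","width","wrist_force","torque")},"ydir",np.degrees(np.arctan2(R[1,1],R[0,1])))
E
python3 st.py
```

```text
{'time': np.float64(6.5), 'tool_pos': array([ 0.511, -0.103,  0.119]), 'q': array([-2.460e-01,  7.600e-02,  2.042e+00, -1.000e-03,  1.025e+00,
        6.220e-01]), 'width': np.float64(0.686), 'wrist_force': array([-12.653,   0.688,  22.24 ]), 'torque': array([ 0.012,  2.125, -0.061])} ydir -49.70208289832854
```

>>> jog_arm(
  commands=[
    {"travel": [0, 0, 0], "rot": [0, 0, 5], "claw": 80},
    {"travel": [0, 0, 0], "rot": [0, 0, 5], "claw": 80},
    {"travel": [0, 0, 0], "rot": [0, 0, 5], "claw": 80},
    {"travel": [0, 0, 0], "rot": [0, 0, 5], "claw": 80},
    {"travel": [0, 0, 0], "rot": [0, 0, 0], "claw": 80},
  ],
)

```text
time: 7.0
tool_pos: [0.511, -0.103, 0.119]
tcp_rot: [-3.092, -0.554, 0.004]
wrist_force: [-14.2, 0.8, 23.0]
width: 0.688
grip_force: 11.7
```

>>> jog_arm(
  commands=[
    {"travel": [0, 0, 0], "rot": [0, 0, 5], "claw": 80},
    {"travel": [0, 0, 0], "rot": [0, 0, 5], "claw": 80},
    {"travel": [0, 0, 0], "rot": [0, 0, 5], "claw": 80},
    {"travel": [0, 0, 0], "rot": [0, 0, 5], "claw": 80},
    {"travel": [0, 0, 0], "rot": [0, 0, 0], "claw": 80},
  ],
)

```text
time: 7.5
tool_pos: [0.5114, -0.1028, 0.1189]
tcp_rot: [-3.141, -0.008, 0.003]
wrist_force: [-13.1, 1.8, 22.4]
width: 0.685
grip_force: 11.1
```

```bash
python3 st.py; python3 - <<'E'
from h import *
c=viewer.read_camera("wrist");s=viewer.read_camera("side")
a=cv2.resize(s["color"][140:275,180:325],None,fx=4,fy=4,interpolation=cv2.INTER_CUBIC)[:,:580]
b=cv2.resize(c["color"][90:420,100:460],None,fx=.6,fy=.6,interpolation=cv2.INTER_AREA)
o=np.zeros((540,580+b.shape[1],3),np.uint8);o[:,:580]=a;o[:b.shape[0],580:]=b
cv2.imwrite("pics/i.png",o)
E
```

```text
{'time': np.float64(7.5), 'tool_pos': array([ 0.511, -0.103,  0.119]), 'q': array([-0.246,  0.076,  2.042, -0.   ,  1.025,  1.32 ]), 'width': np.float64(0.685), 'wrist_force': array([-13.123,   1.777,  22.362]), 'torque': array([ 0.25 ,  2.178, -0.1  ])} ydir -89.70761050294628
```

View pics/i.png

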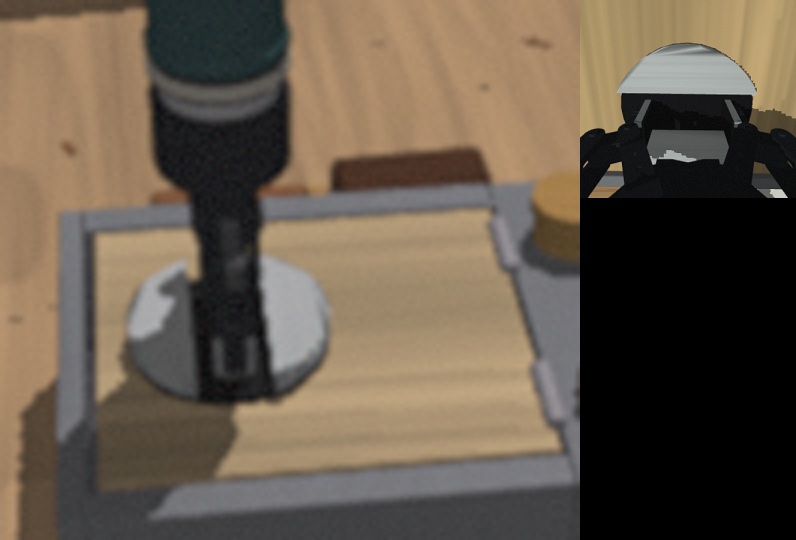

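The hatch is flush, and the slot has followed the hand with little lag and now runs along y. I'll turn further until the torque shows the stop.

>>> jog_arm(
  commands=[
    {"travel": [0, 0, 0], "rot": [0, 0, 3], "claw": 80},
    {"travel": [0, 0, 0], "rot": [0, 0, 3], "claw": 80},
    {"travel": [0, 0, 0], "rot": [0, 0, 3], "claw": 80},
    {"travel": [0, 0, 0], "rot": [0, 0, 0], "claw": 80},
    {"travel": [0, 0, 0], "rot": [0, 0, 0], "claw": 80},
  ],
)

```text
time: 8.1
tool_pos: [0.515, -0.1033, 0.1191]
tcp_rot: [3.132, -0.236, 0.01]
wrist_force: [-2.1, -0.5, 13.6]
width: 0.687
grip_force: 6.6
```

```bash
python3 st.py
```

```text
{'time': np.float64(8.1), 'tool_pos': array([ 0.515, -0.103,  0.119]), 'q': array([-2.460e-01,  7.700e-02,  2.040e+00,  1.000e-03,  1.018e+00,
        1.475e+00]), 'width': np.float64(0.687), 'wrist_force': array([-2.078, -0.491, 13.568]), 'torque': array([ 0.073,  0.419, -0.072])} ydir -98.62523596314394
```

>>> jog_arm(
  commands=[
    {"travel": [0, 0, 0], "rot": [0, 0, 3], "claw": 80},
    {"travel": [0, 0, 0], "rot": [0, 0, 3], "claw": 80},
    {"travel": [0, 0, 0], "rot": [0, 0, 2], "claw": 80},
    {"travel": [0, 0, 0], "rot": [0, 0, 0], "claw": 80},
    {"travel": [0, 0, 0], "rot": [0, 0, 0], "claw": 80},
  ],
)

```text
time: 8.6
tool_pos: [0.5138, -0.1025, 0.1191]
tcp_rot: [-3.108, 0.452, -0.005]
wrist_force: [-5.5, 3.1, 16.4]
width: 0.687
grip_force: 12.4
```

```bash
python3 st.py
```

```text
{'time': np.float64(8.6), 'tool_pos': array([ 0.514, -0.103,  0.119]), 'q': array([-2.450e-01,  7.700e-02,  2.041e+00,  1.000e-03,  1.021e+00,
        1.614e+00]), 'width': np.float64(0.687), 'wrist_force': array([-5.491,  3.149, 16.42 ]), 'torque': array([0.383, 0.938, 0.433])} ydir -106.54475491759561
```

>>> jog_arm(
  commands=[
    {"travel": [0, 0, 0], "rot": [0, 0, 2], "claw": 80},
    {"travel": [0, 0, 0], "rot": [0, 0, 2], "claw": 80},
    {"travel": [0, 0, 0], "rot": [0, 0, 0], "claw": 80},
    {"travel": [0, 0, 0], "rot": [0, 0, 0], "claw": 80},
    {"travel": [0, 0, 0], "rot": [0, 0, 0], "claw": 80},
  ],
)

```text
time: 9.1
tool_pos: [0.512, -0.1015, 0.119]
tcp_rot: [-3.09, 0.558, 0.002]
wrist_force: [-11.5, 6.2, 22.6]
width: 0.686
grip_force: 17.1
```

```bash
python3 st.py; python3 - <<'E'
from h import *
c=viewer.read_camera("wrist");s=viewer.read_camera("side")
a=cv2.resize(s["color"][140:275,180:325],None,fx=3,fy=3,interpolation=cv2.INTER_CUBIC)
b=c["color"][80:420,120:440]
o=np.zeros((405,435+b.shape[1],3),np.uint8);o[:,:435]=a;o[:b.shape[0],435:]=b
cv2.imwrite("pics/j.png",o)
E
```

```text
{'time': np.float64(9.1), 'tool_pos': array([ 0.512, -0.102,  0.119]), 'q': array([-2.450e-01,  7.600e-02,  2.042e+00,  2.000e-03,  1.025e+00,
        1.683e+00]), 'width': np.float64(0.686), 'wrist_force': array([-11.457,   6.178,  22.553]), 'torque': array([0.934, 1.708, 0.828])} ydir -110.4912161176568
```

View pics/j.png

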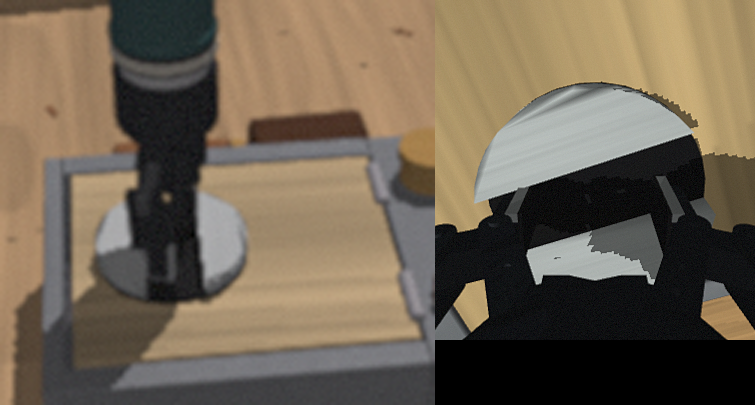

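The slot now lags the hand by about 17°: its edge runs from (478,202) to (697,135) in the wrist crop. That puts it at about -92°, which is the locked stop, and the torque is climbing. I'll ease the twist slightly, unload vertically, free the fingers off the floor, then lift.

>>> jog_arm(
  commands=[
    {"travel": [0, 0, -1], "rot": [0, 0, -2], "claw": 80},
    {"travel": [0, 0, -2], "rot": [0, 0, 0], "claw": 80},
    {"travel": [0, 0, -2], "rot": [0, 0, 0], "claw": 80},
    {"travel": [0, 0, -2], "rot": [0, 0, 0], "claw": 80},
    {"travel": [0, 0, -2], "rot": [0, 0, 0], "claw": 80},
  ],
)

```text
time: 9.7
tool_pos: [0.5118, -0.1028, 0.1245]
tcp_rot: [3.1, -0.507, -0.001]
wrist_force: [-0.7, -0.0, -1.4]
width: 0.686
grip_force: 0.7
```

```bash
python3 st.py
```

```text
{'time': np.float64(9.7), 'tool_pos': array([ 0.512, -0.103,  0.125]), 'q': array([-0.246,  0.07 ,  2.037, -0.   ,  1.036,  1.649]), 'width': np.float64(0.686), 'wrist_force': array([-0.709, -0.016, -1.426]), 'torque': array([-0.009,  0.254,  0.013])} ydir -108.58601978913944
```

>>> jog_arm(
  commands=[
    {"travel": [0, 0, -2], "rot": [0, 0, -4], "claw": 80},
    {"travel": [0, 0, -4], "rot": [0, 0, -4], "claw": 80},
    {"travel": [0, 0, -8], "rot": [0, 0, -4], "claw": 80},
    {"travel": [0, 0, -15], "rot": [0, 0, 0], "claw": 80},
    {"travel": [0, 0, -25], "rot": [0, 0, 0], "claw": 80},
  ],
)

```text
time: 10.2
tool_pos: [0.5114, -0.1028, 0.1786]
tcp_rot: [-3.136, 0.184, 0.004]
wrist_force: [-0.4, 0.2, -0.6]
width: 0.685
grip_force: 0.0
```

>>> jog_arm(
  commands=[
    {"travel": [0, 0, -30], "rot": [0, 0, 0], "claw": 80},
    {"travel": [0, 0, -30], "rot": [0, 0, 0], "claw": 80},
    {"travel": [0, 0, -20], "rot": [0, 0, 0], "claw": 80},
    {"travel": [0, 0, 0], "rot": [0, 0, 0], "claw": 80},
    {"travel": [0, 0, 0], "rot": [0, 0, 0], "claw": 80},
  ],
)

```text
time: 10.7
tool_pos: [0.5127, -0.1031, 0.2599]
tcp_rot: [3.136, -0.183, 0.003]
wrist_force: [-0.2, 0.6, -0.7]
width: 0.685
grip_force: 0.0
```

```bash
python3 st.py; python3 - <<'E'
from h import *
c=viewer.read_camera("wrist");s=viewer.read_camera("side")
a=cv2.resize(s["color"][140:275,180:325],None,fx=2.5,fy=2.5,interpolation=cv2.INTER_CUBIC)
b=c["color"][:420,100:500]
o=np.zeros((420,a.shape[1]+400,3),np.uint8);o[:a.shape[0],:a.shape[1]]=a;o[:,a.shape[1]:]=b
cv2.imwrite("pics/k.png",o)
E
```

```text
{'time': np.float64(10.7), 'tool_pos': array([ 0.513, -0.103,  0.26 ]), 'q': array([-0.246, -0.044,  1.891,  0.   ,  1.293,  1.441]), 'width': np.float64(0.685), 'wrist_force': array([-0.232,  0.611, -0.652]), 'torque': array([-0.013,  0.002, -0.011])} ydir -96.66355665423022
```

View pics/k.png

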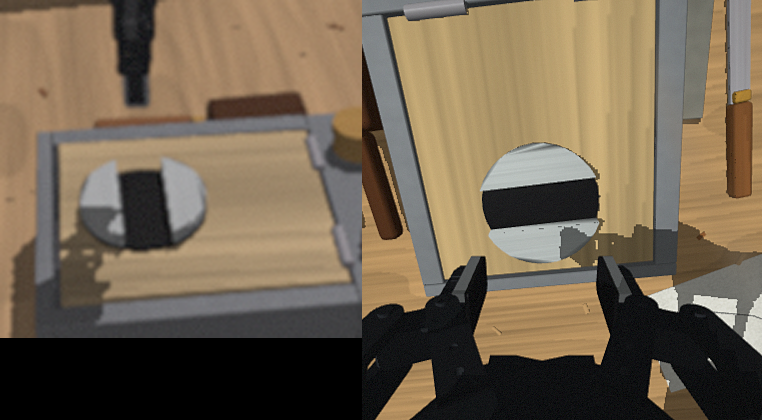

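The hatch is flush. The slot runs across it at about -91°, matching the locked stop, and the gripper is clear.

```bash
python3 -c "
from workcell import workorder;print(workorder.finish_job())"
```

```text
the job is handed in; nothing more can be done
None
```

I pressed the hatch shut, turned the fastener clockwise to its stop while holding it down, and handed the job in at about 11 s with the gripper lifted clear; the last picture showed the hatch staying down by itself, but no verdict came back.

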